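Hold the ink jar locked in the bench mixer

TASK

Open the bench mixer: lift the sprung locking plunger on the tail of its guard plate, swing the guard off the socket as far as it goes (counter-clockwise seen from above) and let the plunger drop home there. Then take the ink jar with the two side lugs, push it down into the sprung socket and twist it a quarter turn clockwise (seen from above) to the stop so that its lugs are caught under the rim. The socket springs back if let go, so finish while still gripping the jar turned home; do not disturb the other jars, dishes, bottles and the brush.

Things in the scene. Friction and masses are not known exactly. Their poses are not given: they have to be found in the camera images.
- mixer: Bench mixer, fixed: white housing 200 (x) by 280 (y) mm, deck 60 mm above the table. Origin under its centre at table height, z up. In its frame the socket axis is at (0, -60) mm, the guard pivot at (0, +50) and, with the guard shut, the plunger knob at (0, +110). The -x side, with a black panel, faces the robot.
- socket (a point): Centre of the bayonet socket at its rim's top, 86 mm above the table; axes as the mixer. Steel collar 78 mm across, rim 6 mm thick, bore 48 mm. Two facing gaps in the rim, at +x and -x of this frame, about 20 mm wide at the bore, let the lugs through. A lug can turn under the rim once the jar's foot is over 16 mm below this point; it bottoms at 20 mm.
- seat (a joint): How far the sprung brass seat in the socket is pushed down, m: 0 at rest (its top 6 mm below the rim's top), 0.014 fully down. About 5 N to start, 10 N at 0.010, 12 N at the bottom. In each gap it has a pair of small dogs 13 mm apart inside and 6 mm high that embrace a lug.
- rotor (a joint): Clockwise turn (seen from above) of the seat with its dogs, rad: 0 at rest, 1.4 at the stop. The jar turns it by its lugs, with some 0.04 to 0.1 rad of free play. Return spring 0.07 N m at 0 to 0.24 N m at the stop.
- guard (a joint): Swing of the aluminium guard plate, rad, counter-clockwise from above: 0 shut over the socket, 1.22 at the open stop. The plate is 91 to 96 mm above the table: an 86 mm disc 110 mm from the pivot, and a tail on the other side with the plunger 60 mm from the pivot. The plunger pin locks it at 0 and at 1.22.
- guard_pivot (a point): Point on the guard's vertical pivot axis, 96 mm above the table (hub top 104 mm); axes as the mixer.
- plunger (a joint): Lift of the locking plunger, m: 0 dropped home in a hole of the index plate, 0.014 fully lifted; the pin is clear of the plate above 0.010. Between the holes it rides on the plate at 0.010. Spring pulls down with 4 N at 0 and 8 N at 0.014.
- plunger_grip (a point): Grip point on the axis of the plunger's upright black round knob, 24 mm across, 34 mm tall (106 to 140 mm above the table when home); this point is 20 mm above its lower edge, 126 mm above the table when home. Moves and turns with plunger and guard.
- jar: The ink jar to be fitted: aluminium canister 44 mm across, 58 mm tall, with an upright black flat grip on top, 40 mm (along its x) by 14 mm (y), from 58 to 93 mm above its foot. Two lugs near the foot at +x and -x, 9 mm wide, reaching 30 mm from the axis, from 2 to 10 mm above the foot. About 0.16 kg. Origin at the centre of the foot, z up. Half a turn makes no difference.
- plain_jar_a: Bystander: aluminium canister 44 mm across, 58 mm tall, without lugs, with a round black cap 34 mm across up to 82 mm. Origin at the centre of its foot.
- plain_jar_b: Bystander: aluminium canister 44 mm across, 58 mm tall, without lugs, with a round black cap 34 mm across up to 82 mm. Origin at the centre of its foot.
- dish_a: Bystander: shallow dark metal dish, 84 mm across, 22 mm high. Origin at the centre of its underside.
- dish_b: Bystander: shallow dark metal dish, 84 mm across, 22 mm high. Origin at the centre of its underside.
- bottle_a: Bystander: dropper bottle 34 mm across, 84 mm tall with a pointed tip. Origin at the centre of its foot.
- bottle_b: Bystander: dropper bottle 34 mm across, 84 mm tall with a pointed tip. Origin at the centre of its foot.
- bottle_c: Bystander: dropper bottle 34 mm across, 84 mm tall with a pointed tip. Origin at the centre of its foot.
- brush: Bystander: paint brush 170 mm long lying on the table along its x. Origin under its middle.

How it is judged:
By the outcome, as a careful person would: the job done as asked, in the order asked, and still so for the second after the job is handed in, while the arm keeps its last pose, push and grip.
It also fails if it takes over 58 s, if anything falls off the work surface, if the arm or the gripper's body presses on something with over 40 N, if the wrist force passes 120 N, or if a joint passes its speed limit or range.

ROBOT

A 7-joint arm with a two-finger parallel gripper is mounted at the origin on the work surface. World frame = base frame: x ahead of the robot, y to its left, z up, the work surface at z = 0. Lengths are in mm, angles in rad, forces in N, time in s.
With the tool pointing down it reaches from about 350 to 900 mm from the base axis. Payload 8.1 kg.
Tool frame: the origin (TCP) lies midway between the tips of the shut fingers; the grasp point (between the pads) lies 19 mm behind it; z points along the fingers, y is the line along which they close (so a half turn about z gives the same grasp; the last joint's range is limited). The gripper opens to 85 mm and grips with 20 to 120 N. Pads are 22 mm wide; open, the fingers measure 114 mm over their backs; the gripper's body (76 mm by 85 mm) begins 54 mm behind the grasp point. The pads swing forward as they close: fully open they stand 13 mm farther back than shut.
Start: joints at [1.146, 0.434, 0.025, 1.573, -0.012, 1.134, -0.075], TCP at [197.648, -592.939, 231.323] pointing down, gripper open.
Joint ranges: [-2.62, 2.62], [-0.44, 2.09], [-1.27, 1.32], [0.08, 2.57], [-1.32, 4.46], [0.12, 2], [-2.74, 2.74]. Speed limits (rad/s): [2.22, 2.22, 3.01, 3.01, 3.14, 3.14, 3.14].

INTERFACE

Orientations are given as a unit quaternion [w, x, y, z].
In Python, from plant import robot gives the robot as it stands. The module is installed in compiled form; this text tells all that it offers. Calls block until the motion is done:
- robot.move_ptp(position, orientation): joint-space move of the TCP to a pose.
- robot.servo_line(position, v=150, orientation=None): straight line of the TCP; orientation=None keeps the orientation; v is the mean speed in mm/s.
- robot.move_joints(angles): joint-space move.
- robot.gripper_open() and robot.close_gripper(strength=None): open the fingers fully, or close them until they stop; strength is the grip in N (None keeps the last).
- robot.wait(seconds).
- robot.solve_ik(position, orientation): joint angles nearest the present ones, or None.
- robot.get_image(name): name is "scene" or "side" or "wrist"; returns a dict with "frame" (480x640x3 uint8, red, green, blue), "fx", "fy", "cx", "cy" (pixels), "world_from_camera" (4x4, takes a point from camera to world coordinates); the wrist camera has in their place "tool_from_camera" (4x4, takes a point from camera to tool coordinates, whose origin is the TCP and whose axes are the flange's). Camera axes: x right, y down, z forward; pixel columns grow to the right and rows downward; lengths in mm; the calibration is good to about 2 mm. A picture is of the moment at which its call begins: read the wrist's pose just before it. There is no depth.
A pose or a line that the arm cannot do raises robot.PlanningError and nothing moves.
- robot.job_done(): hands the job in; it is judged then, once.
Readings, each from a call of its own:
- robot.current_clock(): time.
- robot.current_joint_positions(): joint angles.
- robot.current_qd(): joint speeds.
- robot.current_effort(): joint torques, N m.
- robot.current_tool_pos(): TCP position.
- robot.current_orientation(): TCP orientation.
- robot.current_ft_force(): force on the tool from outside, world axes, zero at the start.
- robot.current_moment(): the same for the moment, N m.
- robot.current_grip_width(): finger opening in mm.
- robot.current_grip_force(): force on a finger pad.
Only numpy, scipy, OpenCV 4.12 (cv2) and the standard library are available. Lean on these libraries where they do the work, as an engineer would, in place of code of your own. Each camera call takes 0.05 s, during which the arm holds its last target. There are 200 camera calls.

## Working session

There is one attempt and no reset: what is moved stays moved. The work goes in short steps, each a Python script; the robot and the scene stay as the last script left them, time stands still between calls to the robot, and variables do not carry over. Pictures are saved under pics/ and viewed, at most 10 in all, crops included, and the job is handed in when it is done.

```bash
mkdir -p pics; ls; python3 - <<'E'
from plant import robot
import cv2,numpy as np
np.set_printoptions(precision=4,suppress=True)
for n in ["scene","side"]:
    d=robot.get_image(n); cv2.imwrite(f"pics/{n}0.png",d["frame"][:,:,::-1])
    print(n,d["fx"],d["fy"],d["cx"],d["cy"]); print(d["world_from_camera"])
d=robot.get_image("wrist");print(d["fx"],d["cx"],d["cy"],d["tool_from_camera"]); print(robot.current_orientation(),robot.current_tool_pos(),robot.current_clock())
E
```

```text
pics
scene 451.7066795921674 451.7066795921674 323.8208385574921 233.1798729080719
[[   0.8241    0.4191   -0.381   982.5374]
 [   0.5661   -0.5869    0.5789 -630.0187]
 [   0.019    -0.6928   -0.7209  841.6381]
 [   0.        0.        0.        1.    ]]
side 510.1889694873851 510.1889694873851 328.3090262226703 235.1984108615349
[[  -0.8678   -0.2745    0.4142  -15.3394]
 [  -0.4968    0.4601   -0.7358 1027.793 ]
 [   0.0114   -0.8444   -0.5357  838.0999]
 [   0.        0.        0.        1.    ]]
346.66830129413347 317.47297837225466 242.54464704501845 [[   0.001    -0.9543   -0.2987   76.8233]
 [   1.        0.0009    0.0004   -0.6721]
 [  -0.0001   -0.2987    0.9543 -141.7423]
 [   0.        0.        0.        1.    ]]
[-0.0006  0.9871  0.1602 -0.0002] [ 197.4967 -592.5926  230.7385] 0.15
```

View pics/scene0.png

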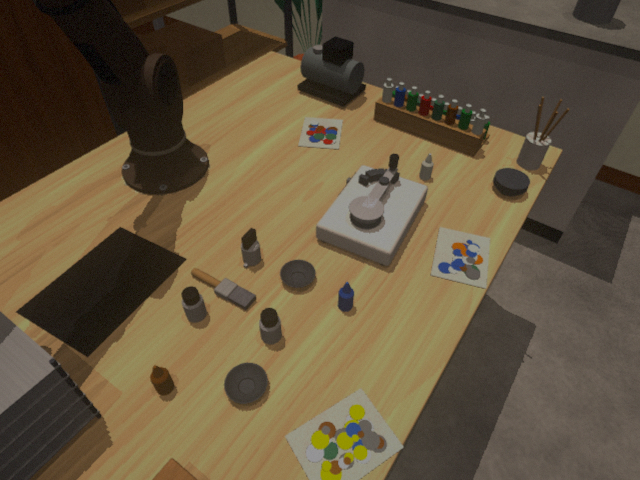

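View pics/side0.png

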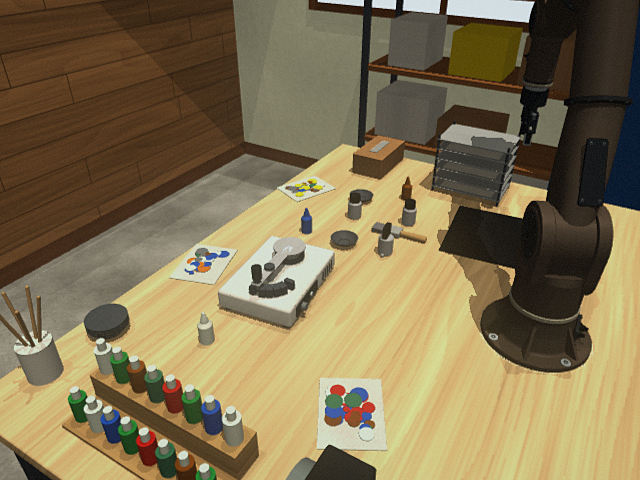

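The scene view shows the lugged jar with its flat grip at about (251,248), the mixer's plunger at (394,160) and the guard disc at (366,208). In the side view these are at (386,240), (256,272) and (289,243). Next I triangulate them coarsely.

```bash
cat > h.py <<'E'
from plant import robot
import cv2,numpy as np
from scipy.spatial.transform import Rotation as R
np.set_printoptions(precision=2,suppress=True)
DOWN=lambda a:(lambda q:[q[3],q[0],q[1],q[2]])((R.from_euler('z',a)*R.from_euler('x',np.pi)).as_quat())  # tool x at world angle a, z down
def pose():
    w,x,y,z=robot.current_orientation(); T=np.eye(4); T[:3,:3]=R.from_quat([x,y,z,w]).as_matrix(); T[:3,3]=robot.current_tool_pos(); return T
def shot(n,save=None):
    T=pose(); d=robot.get_image(n); d["M"]=np.array(d["world_from_camera"]) if n!="wrist" else T@np.array(d["tool_from_camera"])
    if save: cv2.imwrite(save,d["frame"][:,:,::-1]); np.savez(save[:-4],M=d["M"],k=[d["fx"],d["fy"],d["cx"],d["cy"]])
    return d
def load(p):
    z=np.load(p+".npz"); k=z["k"]; return dict(frame=cv2.imread(p+".png")[:,:,::-1],M=z["M"],fx=k[0],fy=k[1],cx=k[2],cy=k[3])
def ray(d,p):
    v=d["M"][:3,:3]@np.array([(p[0]-d["cx"])/d["fx"],(p[1]-d["cy"])/d["fy"],1]); return d["M"][:3,3],v/np.linalg.norm(v)
def onz(d,p,z):
    o,v=ray(d,p); return o+v*(z-o[2])/v[2]
def tri(*dp):
    A=np.zeros((3,3));b=np.zeros(3);L=[ray(*x) for x in dp]
    for o,v in L: P=np.eye(3)-np.outer(v,v);A+=P;b+=P@o
    X=np.linalg.solve(A,b); return X,[np.linalg.norm((np.eye(3)-np.outer(v,v))@(X-o)) for o,v in L]
E
python3 - <<'E'
from h import *
s=shot("scene","pics/s1.png");t=shot("side","pics/t1.png")
for n,a,b in [("knobtop",(394,155),(256,265)),("disc",(366,206),(289,242)),("griptop",(249,231),(387,225))]:
    print(n,tri((s,a),(t,b)))
for d in (s,t):
    f=d["frame"]; hsv=cv2.cvtColor(f,cv2.COLOR_RGB2HSV)
    m=((hsv[...,1]<45)&(hsv[...,2]>105)).astype(np.uint8)
    m=cv2.morphologyEx(m,cv2.MORPH_OPEN,np.ones((3,3),np.uint8))
    for c in cv2.findContours(m,0,2)[0]:
        if cv2.contourArea(c)>1500: print(cv2.boundingRect(c),cv2.approxPolyDP(cv2.convexHull(c),6,True)[:,0].tolist())
E
```

```text
knobtop (array([602.32, 269.74, 141.96]), [np.float64(0.8654562412475845), np.float64(0.8654562412473293)])
disc (array([624.43,  98.75, 102.51]), [np.float64(1.4545287488622023), np.float64(1.4545287488620475)])
griptop (array([ 444.15, -124.35,   94.86]), [np.float64(0.02285364974463901), np.float64(0.02285364974467301)])
(318, 390, 85, 90) [[361, 390], [402, 447], [358, 479], [342, 479], [318, 416]]
(0, 327, 53, 86) [[17, 327], [50, 356], [52, 369], [0, 412], [0, 344]]
(432, 228, 58, 60) [[440, 228], [489, 238], [485, 287], [432, 274]]
(319, 166, 107, 86) [[361, 166], [425, 186], [389, 251], [319, 225]]
(317, 378, 70, 72) [[320, 378], [380, 379], [386, 449], [317, 448]]
(171, 244, 65, 40) [[171, 275], [195, 244], [235, 250], [214, 283]]
(219, 236, 114, 77) [[332, 251], [289, 312], [219, 292], [271, 236]]
```

Knob to disc comes out at 172 mm against the stated 170, and the heights fit. Next, close looks with the wrist camera.

```bash
python3 - <<'E'
from h import *
print(robot.current_clock())
yaw=np.arctan2(22,171); print(yaw)
for nm,p in [("jar",[444,-124,260]),("mix",[612,200,300]),("knob",[602,270,107]),("sock",[624,99,150])]:
    for a in np.arange(-3.14,3.14,np.pi/8):
        q=robot.solve_ik(p,DOWN(a)); 
        if q is not None: print(nm,round(a,2),np.array(q))
robot.move_ptp([444,-124,260],DOWN(0.3)); shot("wrist","pics/w_jar.png"); print(robot.current_clock())
robot.move_ptp([612,190,300],DOWN(yaw)); shot("wrist","pics/w_mix.png"); print(robot.current_clock(),robot.current_tool_pos())
E
```

```text
0.25
0.12795210133430532
jar -3.14 [ 0.8   0.22 -0.75  1.87  0.17  1.12  1.55]
jar -2.75 [ 1.02  0.31 -1.06  1.85  0.29  1.15  1.83]
jar -2.35 [ 1.02  0.31 -1.06  1.85  0.29  1.15  2.22]
jar -1.96 [ 1.02  0.31 -1.06  1.85  0.29  1.15  2.61]
jar -1.57 [-0.81  0.22  1.18  1.97 -0.23  1.1  -2.68]
jar -1.18 [ 0.26  0.15 -0.11  1.9   0.02  1.09 -2.61]
jar -0.78 [ 0.31  0.15 -0.17  1.9   0.03  1.09 -2.23]
jar -0.39 [ 0.35  0.16 -0.23  1.9   0.04  1.09 -1.85]
jar 0.0 [ 0.42  0.16 -0.3   1.89  0.05  1.1  -1.47]
jar 0.39 [ 0.48  0.17 -0.37  1.89  0.07  1.1  -1.09]
jar 0.79 [ 0.53  0.18 -0.43  1.88  0.08  1.1  -0.71]
jar 1.18 [ 0.58  0.18 -0.49  1.88  0.1   1.1  -0.34]
jar 1.57 [ 0.63  0.19 -0.55  1.88  0.11  1.1   0.04]
jar 1.97 [ 0.68  0.2  -0.61  1.87  0.13  1.11  0.42]
jar 2.36 [ 0.69  0.2  -0.62  1.87  0.13  1.11  0.81]
jar 2.75 [ 0.74  0.21 -0.68  1.87  0.15  1.11  1.18]
mix -3.14 [ 0.21  0.63 -1.06  1.36  0.55  1.46  0.74]
mix -2.75 [ 0.21  0.63 -1.07  1.36  0.55  1.46  1.13]
mix -2.35 [ 0.21  0.63 -1.07  1.36  0.55  1.46  1.53]
mix -1.96 [ 0.21  0.63 -1.07  1.36  0.55  1.46  1.92]
mix 
[... 1713 characters left out ...]
 1.21  1.94]
sock -1.57 [ 0.39  0.76 -1.07  1.59  0.7   1.21  2.33]
sock -1.18 [-0.91  0.78  1.15  1.71 -0.77  1.18 -2.29]
sock -0.78 [-0.1   0.53 -0.21  1.64  0.13  0.99 -2.71]
sock -0.39 [-0.02  0.54 -0.33  1.63  0.2   1.   -2.38]
sock 0.0 [ 0.07  0.57 -0.47  1.62  0.29  1.02 -2.06]
sock 0.39 [ 0.1   0.58 -0.52  1.62  0.32  1.03 -1.69]
sock 0.79 [ 0.13  0.59 -0.56  1.62  0.35  1.04 -1.32]
sock 1.18 [ 0.16  0.6  -0.61  1.61  0.38  1.05 -0.95]
sock 1.57 [ 0.19  0.61 -0.66  1.61  0.42  1.07 -0.59]
sock 1.97 [ 0.24  0.64 -0.76  1.61  0.48  1.09 -0.25]
sock 2.36 [ 0.28  0.67 -0.84  1.6   0.54  1.12  0.1 ]
sock 2.75 [ 0.31  0.68 -0.89  1.6   0.57  1.14  0.46]
2.2167
3.6083 [612.28 187.89 299.93]
```

View pics/w_jar.png

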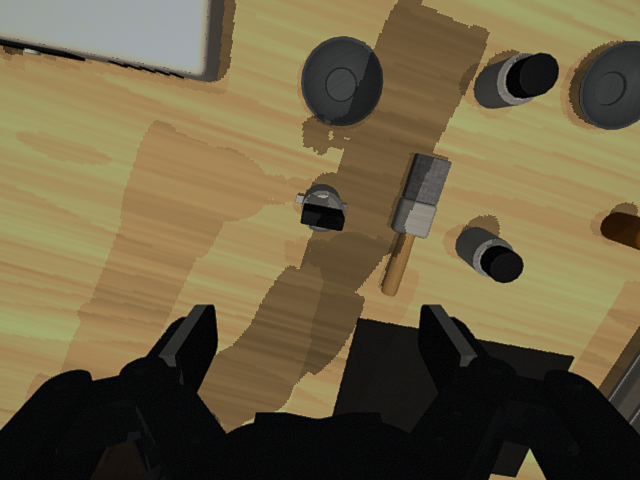

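View pics/w_mix.png

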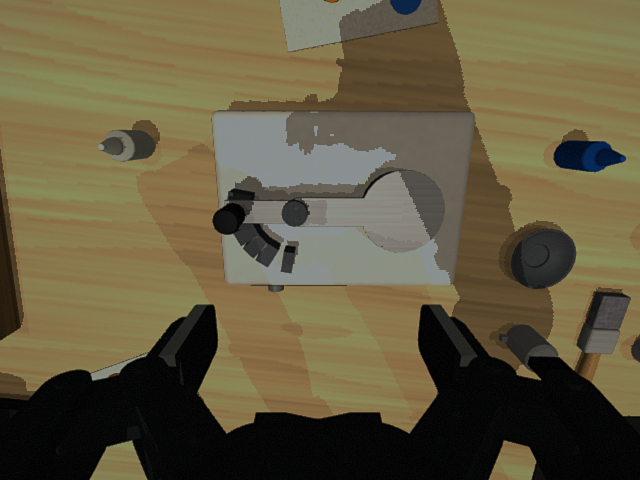

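The jar view shows the flat grip at (322,217) with one lug visible at (301,198). The mixer view shows the knob at (228,218), the hub at (295,213), the disc at (402,210) and the deck corners. I enlarge both for edges.

```bash
python3 - <<'E'
from h import *
a=load("pics/w_jar")["frame"];b=load("pics/w_mix")["frame"]
g=lambda x:np.clip((x/255.)**.5*255,0,255).astype(np.uint8)
A=cv2.resize(g(a[170:240,287:362]),None,fx=5,fy=5,interpolation=2)
B=cv2.resize(g(b[175:245,200:275]),None,fx=5,fy=5,interpolation=2)
cv2.imwrite("pics/c1.png",np.hstack([A,B])[:,:,::-1])
# deck corners, disc from mixer view
d=load("pics/w_mix");f=d["frame"];hsv=cv2.cvtColor(f,cv2.COLOR_RGB2HSV)
m=((hsv[...,1]<50)&(hsv[...,2]>70)).astype(np.uint8);m[:100]=0;m[300:]=0
c=max(cv2.findContours(cv2.morphologyEx(m,2,np.ones((3,3),np.uint8)),0,2)[0],key=cv2.contourArea)
P=cv2.approxPolyDP(cv2.convexHull(c),7,True)[:,0];print(P.tolist())
for p in P: print(p,onz(d,p,60))
gray=cv2.GaussianBlur(cv2.cvtColor(g(f),cv2.COLOR_RGB2GRAY),(3,3),0)
for nm,box,r,z,p2 in [("hub",(270,190,320,240),(9,16),104,12),("disc",(350,155,455,265),(36,46),96,15)]:
    x0,y0,x1,y1=box;h=cv2.HoughCircles(gray[y0:y1,x0:x1],cv2.HOUGH_GRADIENT,1,50,param1=80,param2=p2,minRadius=r[0],maxRadius=r[1])
    if h is not None:
        for k in h[0][:2]: k=k+[x0,y0,0];print(nm,k,onz(d,k[:2],z))
for p in [(230,216)]:print("knob",onz(d,p,140))
j=load("pics/w_jar")
print("grip",onz(j,(322,217),93))
E
```

```text
[[473, 114], [450, 284], [226, 281], [214, 112]]
[473 114] [728.24  41.11  60.  ]
[450 284] [538.18  18.75  60.  ]
[226 281] [508.24 285.25  60.  ]
[214 112] [696.23 306.71  60.  ]
hub [293.5 212.5  14.1] [611.45 212.37 104.  ]
disc [402.5 212.5  44.3] [623.65 102.72  96.  ]
knob [609.34 266.62 140.  ]
grip [ 449.38 -127.11   93.  ]
```

View pics/c1.png

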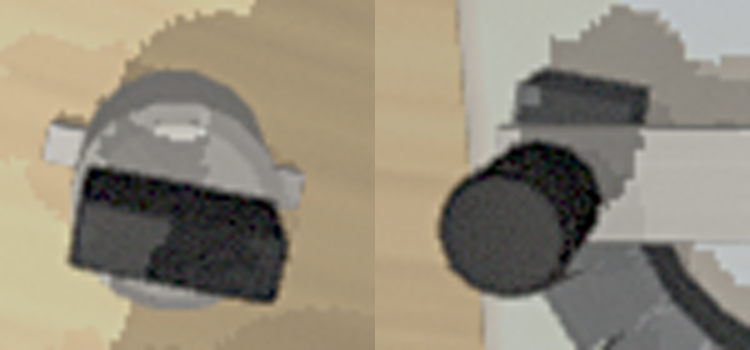

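The enlarged crop shows the jar grip's top face centred at (322.4,220.6) and the lug ends at (297,198.2) and (347,207.8). The knob's top circle is centred at (225,222).

```bash
python3 - <<'E'
from h import *
d=load("pics/w_mix");j=load("pics/w_jar")
print("knob",onz(d,(225,222.2),140))
L,Rr=onz(j,(297,198.2),6),onz(j,(347,207.8),6)
print("lugs",L,Rr,(L+Rr)/2,np.linalg.norm(L-Rr),"ang",np.degrees(np.arctan2(*(L-Rr)[1::-1])))
c=[onz(j,(287+x/5,170+y/5),93) for x,y in [(80,205),(70,262),(275,300),(285,243)]]
print("grip",np.mean(c,0),np.linalg.norm(c[1]-c[2]),np.linalg.norm(c[0]-c[1]),"ang",[np.degrees(np.arctan2(*(c[i]-c[k])[1::-1])) for i,k in((0,3),(1,2))])
s=load("pics/s1");t=load("pics/t1")
E
```

```text
knob [603.09 270.76 140.  ]
lugs [ 442.92 -100.17    6.  ] [ 449.24 -158.69    6.  ] [ 446.08 -129.43    6.  ] 58.85729224461495 ang 96.16414102475423
grip [ 446.36 -128.59   93.  ] 38.4037873141862 10.822038273107044 ang [np.float64(96.4288746106681), np.float64(96.31865158784075)]
```

All the sizes check out. Next I open the guard.

```bash
python3 - <<'E'
from h import *
yaw=.116; C=np.array([611.7,212.5])
def k(th,z): a=yaw+th; return [C[0]-60*np.sin(a),C[1]+60*np.cos(a),z]
robot.move_ptp(k(0,190),DOWN(yaw)); robot.servo_line(k(0,109),v=120)
robot.wait(.2); print(robot.current_tool_pos(),k(0,109),robot.current_ft_force())
robot.close_gripper(60); robot.wait(.1); print("w",robot.current_grip_width(),robot.current_grip_force(),robot.current_ft_force(),robot.current_tool_pos())
robot.servo_line(k(0,121.7),v=40); robot.wait(.1);print(robot.current_tool_pos(),robot.current_ft_force())
N=8
for i in range(1,N+1):
    th=1.22*i/N; robot.servo_line(k(th,121.7),v=45,orientation=DOWN(yaw+th))
    print(round(th,2),robot.current_ft_force(),robot.current_moment(),np.array(robot.current_tool_pos())-k(th,121.7))
print(robot.current_clock())
shot("scene","pics/s2.png");shot("side","pics/t2.png")
E
```

```text
[605.2  272.36 109.92] [np.float64(604.7555984616557), np.float64(272.0967724568558), 109] [-0.   -0.39 -0.18]
w 22.77324371427395 58.776617646217346 [-1.23 -4.32  5.13] [604.95 271.05 109.32]
[604.71 271.03 120.98] [ 1.35 -4.78 -7.24]
0.15 [ 1.55 -4.32 -7.04] [-0.93 -0.41  0.04] [-0.17 -0.79 -0.6 ]
0.3 [ 1.96 -5.11 -8.33] [-1.06 -0.27  0.07] [ 0.05 -0.41 -0.24]
0.46 [-0.3  -5.47 -7.18] [-1.01 -0.24 -0.08] [ 0.14 -0.07 -0.09]
0.61 [-0.19 -3.83 -6.76] [-0.9   0.03 -0.08] [0.05 0.25 0.03]
0.76 [-1.22 -2.95 -8.08] [-0.68  0.26 -0.13] [-0.13  0.48  0.03]
0.92 [-3.3  -1.91 -8.39] [-0.48  0.62 -0.22] [-0.32  0.68  0.02]
1.07 [-5.43 -1.41 -8.04] [-0.29  1.07 -0.19] [-0.61  0.73 -0.05]
1.22 [-5.85 -0.5  -6.85] [-0.22  1.28 -0.14] [-0.89  0.77 -0.12]
9.3083
```

```bash
python3 - <<'E'
from h import *
yaw=.116; C=np.array([611.7,212.5])
def k(th,z): a=yaw+th; return [C[0]-60*np.sin(a),C[1]+60*np.cos(a),z]
tang=lambda th:np.array([-np.cos(yaw+th),-np.sin(yaw+th),0])
for th in (1.235,1.25,1.265):
    robot.servo_line(k(th,121.7),v=20,orientation=DOWN(yaw+1.22)); robot.wait(.1)
    F=np.array(robot.current_ft_force());print(th,F,F@tang(th),robot.current_tool_pos())
    if F@tang(th)<-5: break
for z in (117,113,109):
    robot.servo_line(k(1.235,z),v=30);robot.wait(.1);print(z,robot.current_ft_force(),robot.current_tool_pos())
# wiggle test back towards shut
robot.servo_line(k(1.235-.05,109),v=20);robot.wait(.15);F=np.array(robot.current_ft_force());print("wiggle",F,F@tang(1.22),robot.current_tool_pos())
robot.servo_line(k(1.23,109),v=20);print(robot.current_clock())
E
```

```text
1.235 [-5.71  0.44 -7.92] 0.8138533410892048 [552.37 226.98 121.74]
1.25 [-5.21  2.19 -6.62] -1.0849980110170037 [552.32 226.77 121.94]
1.265 [-4.28  3.79 -8.35] -2.9100270471287635 [552.3  226.68 122.19]
117 [-6.78 -0.14 -5.43] [552.42 227.08 117.16]
113 [-5.93  0.25 -5.87] [552.41 227.09 113.27]
109 [-6.04  0.24 -3.51] [552.47 227.2  109.48]
wiggle [-10.31  -7.24   1.87] 9.440453571188938 [552.69 227.9  109.36]
12.375
```

The wiggle meets 9 N of resistance with 0.7 mm of movement, so the pin has dropped home at the open stop. Next I release the knob, image the bare socket and take the jar.

```bash
python3 - <<'E'
from h import *
p=robot.current_tool_pos()
robot.gripper_open(); robot.servo_line([552.5,227,200],v=150)
robot.move_ptp([624,103,300],DOWN(.128)); robot.wait(.15); shot("wrist","pics/w_sock.png")
print(robot.current_clock())
a=1.681
robot.move_ptp([446.3,-129,170],DOWN(a)); robot.servo_line([446.3,-129,63],v=120); robot.wait(.15)
print(robot.current_tool_pos(),robot.current_ft_force())
shot("side","pics/t3.png")
robot.close_gripper(90); robot.wait(.2); print(robot.current_grip_width(),robot.current_grip_force(),robot.current_tool_pos(),robot.current_ft_force(),robot.current_clock())
d=load("pics/w_sock");t=load("pics/t3")
g=lambda x:np.clip((x/255.)**.5*255,0,255).astype(np.uint8)
print([ (np.linalg.inv(d["M"])@[624,103,86,1])[:3] ])
q=(np.linalg.inv(d["M"])@[624.5,103.4,86,1])[:3];u=int(d["cx"]+d["fx"]*q[0]/q[2]);v=int(d["cy"]+d["fy"]*q[1]/q[2]);print(u,v)
A=cv2.resize(g(d["frame"][v-60:v+60,u-80:u+80]),(480,360),interpolation=2)
B=cv2.resize(g(t["frame"][170:290,240:320]),(240,360),interpolation=2)
cv2.imwrite("pics/c2.png",np.hstack([A,B])[:,:,::-1])
E
```

```text
14.7417
[ 446.79 -129.16   63.64] [-0.82  0.31  0.3 ]
12.954327317598954 88.39854598045349 [ 446.46 -129.     63.19] [-1.19 -0.48  6.27] 18.4417
[array([  2.35, -34.06, 360.55])]
319 209
```

View pics/c2.png

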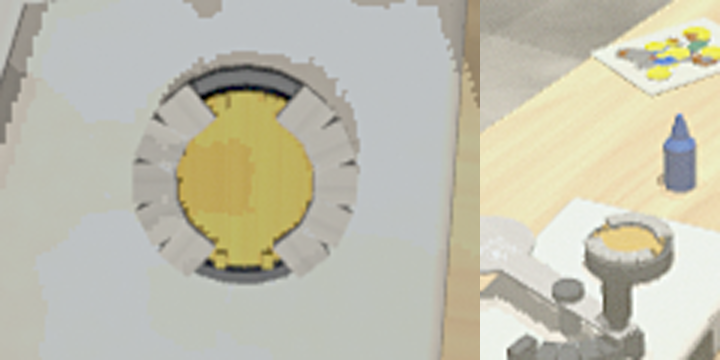

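The crop shows the bare socket with its bore centred at about (245,180), which is (320.8,209) in the full image, and its gaps up and down. The guard stands clear. I refine the centre with the brass mask.

```bash
python3 - <<'E'
from h import *
d=load("pics/w_sock");print(onz(d,(320.8,209),86))
f=d["frame"];hsv=cv2.cvtColor(f,cv2.COLOR_RGB2HSV)
m=((hsv[...,1]>90)&(abs(hsv[...,0].astype(int)-23)<9)).astype(np.uint8);k=np.zeros_like(m);k[165:255,270:370]=1;m*=k
c=max(cv2.findContours(m,0,2)[0],key=cv2.contourArea);x,y,w,h=cv2.boundingRect(c);M=cv2.moments(c)
p=(M['m10']/M['m00'],M['m01']/M['m00']);print(p,(x,y,w,h),onz(d,p,80),onz(d,(x+w/2-.5,y+h/2-.5),80),onz(d,(x,p[1]),80)-onz(d,(x+w,p[1]),80))
# gap direction: pixels in the top and bottom lobes
ys,xs=np.nonzero(m);T=ys<y+8;B=ys>y+h-9
a=onz(d,(xs[T].mean(),ys[T].mean()),80)-onz(d,(xs[B].mean(),ys[B].mean()),80);print("gap yaw",np.arctan2(a[1],a[0]))
E
```

```text
[624.98 102.02  86.  ]
(320.15817717955485, 208.32849476554938) (298, 179, 46, 60) [624.35 102.56  80.  ] [624.22 102.18  80.  ] [-6.47 48.16  0.  ]
gap yaw 0.12869297946571392
```

```bash
python3 - <<'E'
from h import *
S=[624.5,102.3];a=.12+np.pi
robot.servo_line([446.4,-129,190],v=150)
print(robot.current_grip_width(),robot.current_ft_force())
robot.move_ptp([*S,200],DOWN(a)); robot.servo_line([*S,158],v=80);robot.wait(.2)
print(robot.current_tool_pos(),robot.current_ft_force(),robot.current_clock())
s=shot("scene","pics/s4.png");t=shot("side","pics/t4.png")
g=lambda x:np.clip((x/255.)**.5*255,0,255).astype(np.uint8)
cr=[]
for d in(s,t):
    q=(np.linalg.inv(d["M"])@[*S,100,1])[:3];u=int(d["cx"]+d["fx"]*q[0]/q[2]);v=int(d["cy"]+d["fy"]*q[1]/q[2]);print(u,v)
    cr.append(cv2.resize(g(d["frame"][v-50:v+50,u-40:u+40]),(400,500),interpolation=2))
cv2.imwrite("pics/c3.png",np.hstack(cr)[:,:,::-1])
E
```

```text
12.553006607377016 [-0.21 -0.89 -1.28]
[624.76 102.57 158.56] [-0.31 -0.64 -2.29] 21.4417
367 205
288 243
```

View pics/c3.png

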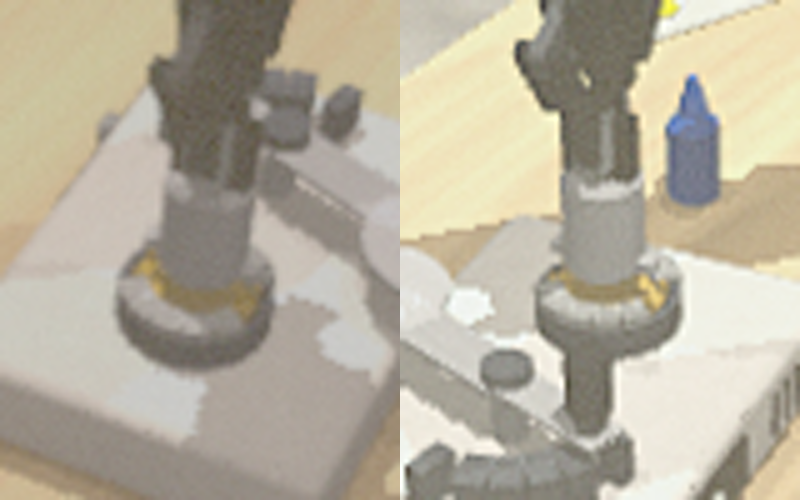

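The crop shows the jar held upright over the bore in both views: at (205,240) in the scene crop and (605,230) in the side crop. It looks centred, so I lower it step by step, watching the force.

```bash
python3 - <<'E'
from h import *
S=[624.5,102.3]
for z in (150,147,144,141,138,135,132,130,128.5,127):
    robot.servo_line([*S,z],v=40); robot.wait(.1)
    F=robot.current_ft_force();p=robot.current_tool_pos();print(z,F,p,"foot below rim",86-(p[2]-63.2),robot.current_moment())
    if F[2]>20 or p[2]<130.7: break
print(robot.current_clock(),robot.current_grip_width())
E
```

```text
150 [ 0.56  0.12 -1.76] [624.48 102.35 149.96] foot below rim -0.7572501199791333 [-0.05 -0.02 -0.02]
147 [-0.32  0.42 -2.76] [624.49 102.32 147.01] foot below rim 2.191522868294939 [ 0.06  0.04 -0.08]
144 [-0.08  0.28 -1.29] [624.47 102.31 143.96] foot below rim 5.241009657107824 [ 0.   -0.02 -0.03]
141 [ 0.28 -0.47  3.17] [624.77 102.51 141.5 ] foot below rim 7.695812403647707 [-0.04  0.03 -0.03]
138 [-0.09 -0.53  6.  ] [624.75 102.5  138.39] foot below rim 10.807771059399485 [-0.09  0.04 -0.03]
135 [ 0.23 -0.55  6.01] [624.8  102.5  135.58] foot below rim 13.620141985415202 [-0.12  0.1   0.01]
132 [-1.3  -0.65  7.27] [624.84 102.54 132.74] foot below rim 16.45698727959926 [-0.17  0.24 -0.01]
130 [-1.33 -0.33  9.09] [624.84 102.54 130.84] foot below rim 18.36003333181968 [-0.19  0.31  0.03]
128.5 [-0.7  -0.6   9.15] [624.84 102.58 129.44] foot below rim 19.764189508130627 [-0.26  0.3   0.01]
24.7917 12.299881070973758
```

Fully down, with the lugs clean through the gaps. Now the twist.

```bash
python3 - <<'E'
from h import *
S=[624.5,102.3];a0=.12+np.pi
def yaw():
    X=pose()[:3,0]; return np.arctan2(X[1],X[0])%(2*np.pi)
for t in list(np.arange(.2,1.41,.2))+[1.45,1.5,1.55,1.6]:
    robot.servo_line([*S,128.5],v=8,orientation=DOWN(a0-t)) if False else robot.move_ptp([*S,128.5],DOWN(a0-t))
    robot.wait(.15 if t<1.39 else .3)
    m=robot.current_moment();print(round(t,2),"turned",round(a0-yaw(),3),"F",np.array(robot.current_ft_force()),"Mz",round(m[2],3),np.array(robot.current_tool_pos()),robot.current_joint_positions()[6])
    if abs(m[2])>.8: break
print(robot.current_clock(),robot.current_grip_width(),robot.current_grip_force())
E
```

```text
0.2 turned 0.2 F [-0.69 -0.45  9.38] Mz 0.062 [625.   102.48 129.52] 0.6375516435911275
0.4 turned 0.4 F [-1.48 -2.38  8.12] Mz 0.192 [625.08 102.28 129.5 ] 0.46113174221236863
0.6 turned 0.6 F [-0.64 -1.63  8.85] Mz 0.116 [625.07 102.02 129.45] 0.2854564693538844
0.8 turned 0.8 F [ 0.3  -2.55  8.96] Mz 0.178 [625.04 101.8  129.39] 0.1103550859123166
1.0 turned 1.0 F [-0.91 -2.96  9.98] Mz 0.205 [624.91 101.63 129.33] -0.06408142307710904
1.2 turned 1.2 F [-1.53 -3.97  9.18] Mz 0.161 [624.74 101.4  129.22] -0.23806167832039815
1.4 turned 1.4 F [-2.59 -3.51 10.57] Mz 0.227 [624.49 101.33 129.18] -0.4116350348938297
1.45 turned 1.45 F [-3.52 -3.96 10.02] Mz 0.278 [624.39 101.31 129.19] -0.45493022942997996
1.5 turned 1.5 F [-2.74 -4.46 10.88] Mz 0.403 [624.29 101.3  129.19] -0.4980469937431521
1.55 turned 1.549 F [-2.87 -3.52 10.51] Mz 1.107 [624.28 101.37 129.21] -0.5406447995945408
29.6833 12.125743329468744 90.1428759098053
```

The torque rose sharply, from 0.4 to 1.1 N m at 1.55 rad, so the jar is at the stop and the remainder is free play. One check before handing in.

```bash
python3 - <<'E'
from h import *
s=shot("scene","pics/s5.png");t=shot("side","pics/t5.png")
g=lambda x:np.clip((x/255.)**.5*255,0,255).astype(np.uint8)
B=cv2.resize(g(t["frame"][190:320,215:345]),(400,400),interpolation=2)
A=cv2.resize(g(s["frame"][140:400,140:440]),(400,347))
A=cv2.copyMakeBorder(A,0,53,0,0,0)
cv2.imwrite("pics/c4.png",np.hstack([A,B])[:,:,::-1]);print(robot.current_moment(),robot.current_ft_force())
E
```

```text
[-1.26  0.83  1.12] [-3.54 -4.29 10.59]
```

View pics/c4.png

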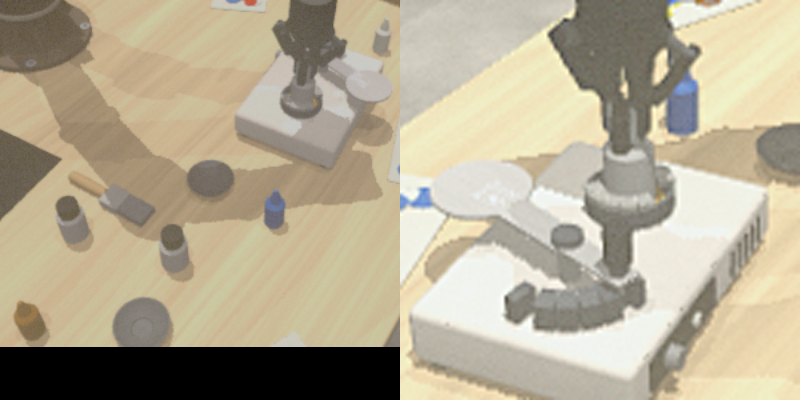

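The guard is fully open at (480,190) in the side crop, the jar is deep in the socket at (630,170), and the bystanders stand where they were.

```bash
python3 -c "
from plant import robot
print(robot.job_done())"
```

```text
the job is handed in; nothing more can be done
None
```

I handed in the job at about 30 s of the 58 s allowed: the guard is swung to its open stop with the plunger locked, and the jar is pushed down, turned clockwise to the stop and still gripped; the other items look undisturbed in the last picture.

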